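# Load the glass plate under the print-bed clips

## Task

The glass print plate has cooled: take it by its orange handle from the blue rack, lay it on the black print bed in front of the two red sprung clips, and slide it away from the robot under them until both clips have ridden up over the plate's steel strip and snapped down on the glass behind it. Then let go and leave the plate lying flat and still. It is glass, so work gently by feel: set it down on the bed and push it against clips and stops with well under 20 N, and do not disturb the other things on the table.

Things in the scene. Friction and masses are not known exactly. Their poses are not given: they have to be found in the camera images.
- handle (a point): Centre, half-way up, of the plate's orange handle: 12 mm thick (plate x), 44 mm wide (y), 47 mm high, standing on the glass at the plate's near end. x runs from the handle to the strip, y across, z up. Here the plate's middle is at x = +54 mm, its far edge at x = +114 mm, its underside at z = -28.5 mm, the handle's top at z = +23.5 mm.
- plate_mid (a point): Middle of the underside of the glass plate, same axes as handle. Green glass 120 mm (x) by 112 mm (y) by 5 mm, with handle 180 to 275 g, lying flat on the rack at first, handle towards the robot. It is heavier ahead of the handle, so it may sag a little when held.
- strip (a point): Middle of the top of the plate's steel strip: 12 mm wide (x), 4 mm high, on top of the glass along its whole far edge, so the far edge is 9 mm high in all. It goes under the clips first. At plate x = +54 mm.
- rack: Blue cooling rack, fixed, 150 x 130 mm, with two aluminium bars along x on which the plate lies, 30 mm above the table. Origin: centre of its underside. Rack and print bed may swap sides from start to start.
- base: White base plate under the black print bed, fixed, 200 mm (x) by 170 mm (y), 12 mm thick. Origin: centre of its underside, on the table; x is the way the plate slides in (away from the robot), y across. The black bed over it is parallel to it and centred across y.
- bed_nominal (a point): Nominal centre of the black bed's top, 45 mm above the base's origin; axes as the base. The bed, 180 x 136 mm, is set by hand: its true top is up to 4 mm higher or lower, and it is shifted along x by up to 10 mm either way; neither is measured: feel for them (or look). It sits on stiff levelling springs: beyond 4 N it gives 1 mm per 4 N downwards, up to 8 mm.
- stop_nominal (a point): Nominal middle of the two aluminium stops at the far end of the bed, +62 mm along x from bed_nominal, 10 mm high (shifted with the bed): the plate's far edge meets them when its middle is 2 mm past the bed's centre. The clips have snapped once its middle is about level with the bed's centre.
- entry_nominal (a point): Point on the bed +12 mm along x from bed_nominal (shifted with the bed), where two straight side rails begin, 8 mm high, 117 mm apart, up to x = +62 mm; their near ends flare open from x = -14 mm. The clip feet begin at x = +16 mm of the bed, 12 mm high there: lay the plate with its far edge at x = 0 or so, short of them, its handle towards the robot.
- clip_l (a joint): Lift in m of the left (+y) red clip on its sprung pillar, 35 mm off the middle line: 0 at rest (foot 1.5 mm over the bed), about 0.0075 while riding on the strip, about 0.0035 snapped down on the glass behind it. A 22 degree ramp, 14 mm wide, rises towards the robot; the strip pushes it up. Spring about 1 N; sliding under both takes about 3 to 9 N.
- clip_r (a joint): Lift of the right (-y) red clip, 35 mm to the other side; otherwise as clip_l.
- glue_stick: Bystander: yellow glue stick standing, 26 mm across, 90 mm high. Origin: centre of its foot.
- scraper: Bystander: spatula-like print scraper lying on the table, 200 mm long.
- cleaner: Bystander: bottle of cleaner, 60 mm across, 160 mm high. Origin: centre of its foot.
- gear: Bystander: small blue printed gear, 50 mm across, 20 mm high, lying. Origin: centre of its underside.
- spool: Bystander: green filament spool lying flat, 180 mm across, 60 mm high. Origin: centre of its underside.
- bracket: Bystander: small orange printed angle bracket, 50 x 30 x 36 mm. Origin: centre of its underside.
Things that resemble listed ones, but are neither listed nor needed, are in the scene too. Leave any brown or yellow look-alike of the part that bears handle alone.

How it is judged (in metres and radians):
On the way:
1. the plate's steel strip is under both clips, which have ridden up on it (value of joint each of clip_l, clip_r above 0.0055 m), for 0.05 s.
At the end, for the whole second after the job is handed in: Both clips have snapped down behind the steel strip and press on the glass (lift 2 to 5 mm each), the plate lies flat (within 0.03 rad), straight on the bed (within 0.1 rad, handle within 10 mm of the bed's middle line), at rest and released (value of joint clip_l between 0.002 and 0.005 m and value of joint clip_r between 0.002 and 0.005 m and x of handle in the frame of base between -0.0665 and -0.04 m and y of handle in the frame of base between -0.01 and 0.01 m and angle between the x axis of handle and the x axis of base, either way round below 0.1 rad and angle between handle's own z axis and vertical below 0.03 rad and linear speed of plate below 0.01 m/s); the robot touches nothing.
It fails at once if the glass plate is pressed on the bed, its rails, stops or clips with more than 22 N (contact force between plate and bed above 22 N).
It fails at once if a bystander is moved by more than 20 mm (distance of any of glue_stick, scraper, cleaner, gear, spool, bracket from where it was at the start of the episode above 0.02 m).
It also fails if it takes over 61 s, if anything falls off the work surface, if the arm or the gripper's body presses on something with over 40 N, if the wrist force passes 120 N, or if a joint passes its speed limit or range.

## Robot

A 7-joint arm with a two-finger parallel gripper is mounted at the origin on the work surface. World frame = base frame: x ahead of the robot, y to its left, z up, the work surface at z = 0. Lengths are in m, angles in degrees, forces in N, time in s.
With the tool pointing down it reaches from about 0.425 to 0.875 m from the base axis. Payload 4.7 kg.
Tool frame: the origin (TCP) lies at the very end of the fingers, on their centre line; the grasp point (between the pads) lies 19 mm behind it; z points along the fingers, y is the line along which they close (so a half turn about z gives the same grasp; the last joint's range is limited). The gripper opens to 87 mm and grips with 3 to 60 N. Pads are 19 mm wide; open, the fingers measure 117 mm over their backs; the gripper's body (75 mm by 190 mm) begins 51 mm behind the grasp point.
Start: joints at [69.964, 18.392, -4.016, 83.108, 1.295, 78.541, -3.26], TCP at [0.231, -0.607, 0.194] pointing down, gripper open.
Joint ranges: [-163.93, 163.93], [-17.29, 119.83], [-79.2, 71.16], [3.27, 140.29], [-89.18, 269.18], [5.43, 117.66], [-154.24, 154.24]. Speed limits (degrees/s): [147.25, 147.25, 180, 180, 180, 180, 180].

## Interface

Orientations are given as [roll, pitch, yaw] about the fixed x, y, z axes, in that order (R = Rz(yaw) Ry(pitch) Rx(roll)).
In Python, from cell import get_obs, read_camera, sign_off, silhouettes gives the robot as it stands.
- The arm moves only by the tool play_rows, never from a script. Its argument "steps" is a list that holds one entry, the list of rows, each a list of 7 numbers: the shift along the tool's x, y, z in m, then the turn, a rotation vector about the tool's x, y, z in rad, then the finger opening in m, from 0 to 0.087. A call has 1 to 12 rows; each row shifts and turns the commanded pose from where the row before left it, along the tool's axes as they then stand; what a row does not reach is not made up. A row lasts 1/10 s, in which the tool goes at most 50 mm and 8.59 degrees, less where a joint would pass 70% of its speed; a pose out of reach is approached as far as the arm can. A call is refused whole if a number of a shift passes 0.05 or a number of a turn 0.15, either way. A call with a gripper value outside its range is refused whole. The fingers move at their own pace and stop on an object; "force" is the grip in N (left out, the last holds). Time passes only in rows, so rows that do not move let the fingers close. It gives the time, the measured TCP pose, the force, the opening and the grip force at its end, in the units of the state.
- get_obs(): the state, without advancing time (a new reading comes with each control period).
- read_camera(name): name is "side" or "top" or "wrist"; returns a dict with "frame" (420x560x3 uint8, red, green, blue), "intrinsics" (3x3 intrinsics, pixels), "view" (4x4, takes a point from world to camera coordinates). Camera axes: x right, y up, looking along -z (the intrinsics and any distortion apply to the point x, -y, -z); pixel columns grow to the right and rows downward; lengths in m; the calibration is good to about 2 mm. A picture is of the moment at which its call begins. There is no depth.
- sign_off(): hands the job in; it is judged then, once.
Trained networks look in the newest picture that a camera, given by its name, has taken for a name from the list of things; names that differ only in an ending like _2 or _b are one class to them, and where a whole thing is asked for, a point or a joint stands for the part that bears it (a point fixed in the world has none). Each returns a list of dicts, best first, with "p" (0 to 1); they miss things now and then, are a little off and sometimes report something else, mostly with a low value. They report only what shows in the picture. A call takes as long as a camera call. They do not tell look-alikes from the thing itself.
- silhouettes(camera, name): "pixels" (420x560 bool, what is visible of it) and "extent" ([left, top, right, bottom] in pixels, round what is visible of it).
The state is a dict: "time_s": time; "qpos": joint angles; "joint_velocities": joint speeds; "effort": joint torques, N m; "tool_pos": TCP position; "tool_rot": TCP orientation; "force": force on the tool from outside, world axes, zero at the start; "wrist_torque": the same for the moment, N m; "grip_width": finger opening in m; "grasp_force": force on a finger pad.
Only numpy, scipy, OpenCV 4.12 (cv2) and the standard library are available. Lean on these libraries where they do the work, as an engineer would, in place of code of your own. Each camera call takes 0.05 s, during which the arm holds its last target. There are 200 camera calls.

## Working session

There is one attempt and no reset: what is moved stays moved. The work goes in short steps, Python scripts to look and compute and a tool call to move; the robot and the scene stay as the last step left them, time stands still between calls to the robot, and variables do not carry over. Pictures are saved under pics/ and viewed, at most 12 in all, crops included, and the job is handed in when it is done.

Besides the shell and the picture viewer there is one more tool, called after "Request:" in YAML: its name, and indented under it one key for each argument. play_rows: Moves the arm, as the interface text tells. Its arguments: {"type":"object","properties":{"steps":{"type":"array","items":{"type":"array","items":{"type":"array","items":{"type":"number"}}}},"force":{"type":"number"}},"required":["steps"]}

```bash
mkdir -p pics
cat > h.py <<'E'
import numpy as np, cv2
from cell import get_obs, read_camera, silhouettes
def cam(n,save=None):
    c=read_camera(n)
    if save: cv2.imwrite('pics/'+save,c['frame'][:,:,::-1])
    return c
def proj(c,P):
    P=np.atleast_2d(P); V=np.array(c['view']);K=np.array(c['intrinsics'])
    q=P@V[:3,:3].T+V[:3,3]; q=q*[1,-1,-1]; p=q@K.T
    return p[:,:2]/p[:,2:]
def ray(c,uv):
    V=np.array(c['view']);K=np.array(c['intrinsics'])
    d=np.linalg.solve(K,[uv[0],uv[1],1.])*[1,-1,-1]
    return -V[:3,:3].T@V[:3,3], V[:3,:3].T@d
def atz(c,uv,z):
    o,d=ray(c,uv); return o+d*(z-o[2])/d[2]
E
python3 - <<'E'
from h import *
t=cam('top','top.png'); s=cam('side','side.png')
for n,c in (('top',t),('side',s)):
    for k in ['handle','rack','base','clip_l','strip','spool','cleaner','glue_stick','scraper','gear','bracket']:
        for r in silhouettes(n,k)[:3]:
            ys,xs=np.nonzero(r['pixels']); print(n,k,round(r['p'],2),r['extent'],len(xs), atz(c,(xs.mean(),ys.mean()),0.03).round(3) if len(xs) else '')
im=np.hstack([t['frame'],s['frame']])[:,:,::-1]
cv2.imwrite('pics/both.png',cv2.resize(im,(800,300)))
for c in (t,s): o,d=ray(c,(280,210)); print(o.round(3),d.round(3))
print(get_obs())
E
```

```text
top handle 0.86 [331.4, 170.5, 376.7, 222.3] 1797 [ 0.595 -0.134  0.03 ]
top handle 0.73 [219.6, 267.0, 279.6, 324.4] 1978 [0.328 0.138 0.03 ]
top handle 0.65 [341.7, 247.0, 399.4, 300.9] 1917 [ 0.391 -0.176  0.03 ]
top rack 0.7 [333.8, 170.8, 383.6, 228.9] 613 [ 0.553 -0.123  0.03 ]
top base 0.95 [220.6, 155.4, 294.8, 240.1] 775 [0.586 0.114 0.03 ]
top clip_l 0.47 [269.5, 171.4, 279.6, 190.0] 144 [0.633 0.088 0.03 ]
top strip 0.92 [343.6, 243.4, 402.5, 303.3] 2032 [ 0.392 -0.177  0.03 ]
top strip 0.91 [221.1, 266.6, 281.0, 325.8] 1975 [0.327 0.138 0.03 ]
top strip 0.79 [402.0, 189.4, 459.7, 243.8] 1890 [ 0.544 -0.337  0.03 ]
top spool 0.8 [86.2, 185.2, 161.9, 251.1] 4049 [0.525 0.486 0.03 ]
top cleaner 0.79 [151.6, 131.7, 187.5, 167.2] 728 [0.722 0.372 0.03 ]
top cleaner 0.52 [330.1, 171.7, 378.7, 222.6] 1879 [ 0.595 -0.135  0.03 ]
top glue_stick 0.29 [241.5, 162.1, 254.7, 187.7] 150 [0.65  0.158 0.03 ]
top scraper 0.68 [439.9, 247.9, 507.6, 302.4] 1099 [ 0.389 -0.42   0.03 ]
top gear 0.55 [306.4, 269.0, 326.1, 285.9] 250 [ 0.379 -0.027  0.03 ]
top bracket 0.54 [156.9, 267.4, 181.8,
[... 1412 characters left out ...]
: 1.2, 'qpos': array([69.96461893, 18.39178267, -4.01678304, 83.10722226,  1.2924121 ,
       78.54001102, -3.26054677]), 'joint_velocities': array([ 0.03002928,  0.01812047,  0.07773134, -0.00790144,  0.00171834,
       -0.03181006,  0.01453158]), 'effort': array([-1.16235169e-04, -4.91109753e+01, -4.03262163e-01, -3.12771749e+01,
       -6.39426196e-02,  3.35419877e-02,  1.77755658e-05]), 'tool_pos': array([ 0.23128437, -0.60749311,  0.19409109]), 'tool_rot': array([ 1.79994026e+02, -8.35011400e-05,  2.08437573e+01]), 'force': array([-0.42392916,  0.30223487, -0.34603276]), 'wrist_torque': array([ 0.03773753,  0.01184038, -0.02931371]), 'grasp_force': 0.0, 'grip_width': 0.0874020383492457}
```

View pics/top.png

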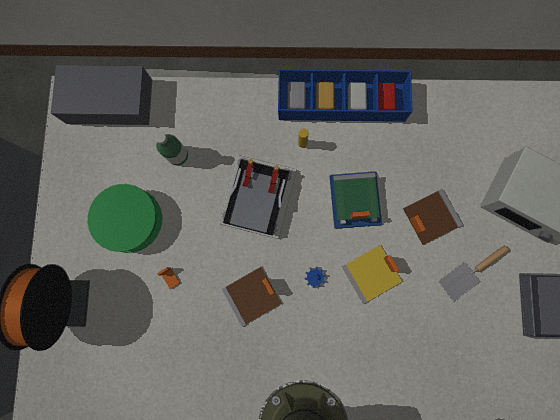

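View pics/side.png

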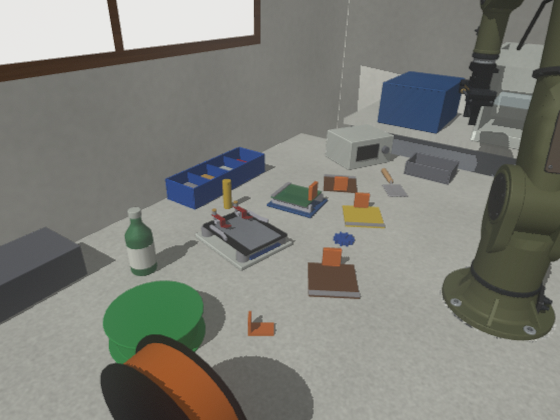

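The top view shows the plate on the blue rack at about (356,198) with its handle at (360,216). The bed is at (260,200), its clips at (250,175) and (274,178), and the glue stick at (304,138). The brown and yellow plates are look-alikes. I'll move closer with the wrist camera.

Request:
play_rows:
  steps:
    - [[0.036,-0.031,-0.0125,0,0,0,0.087],[0.036,-0.031,-0.0125,0,0,0,0.087],[0.036,-0.031,-0.0125,0,0,0,0.087],[0.036,-0.031,-0.0125,0,0,0,0.087],[0.036,-0.031,-0.0125,0,0,0,0.087],[0.036,-0.031,-0.0125,0,0,0,0.087],[0.036,-0.031,-0.0125,0,0,0,0.087],[0.036,-0.031,-0.0125,0,0,0,0.087],[0.036,-0.031,-0.0125,0,0,0,0.087],[0.036,-0.031,-0.0125,0,0,0,0.087],[0.036,-0.031,-0.0125,0,0,0,0.087],[0.036,-0.031,-0.0125,0,0,0,0.087]]

```text
time_s: 2.4
tool_pos: [0.5032, -0.1043, 0.345]
tool_rot: [179.9, -0.0, 20.8]
force: [1.2, -0.8, 0.1]
grip_width: 0.0869
grasp_force: 0.0
```

Request:
play_rows:
  steps:
    - [[0,0,0,0,0,-0.15,0.087],[0,0,0,0,0,-0.15,0.087],[0,0,0,0,0,-0.15,0.087],[0,0,0,0,0,-0.15,0.087],[0,0,0,0,0,-0.15,0.087],[0,0,0,0,0,-0.15,0.087],[0,0,0,0,0,-0.15,0.087],[0,0,0,0,0,-0.15,0.087],[0,0,0,0,0,0,0.087]]

```text
time_s: 3.3
tool_pos: [0.5026, -0.1061, 0.3442]
tool_rot: [180.0, 0.0, 89.6]
force: [0.1, 0.1, 0.9]
grip_width: 0.0869
grasp_force: 0.0
```

Run:
```python
from h import *
o=get_obs(); print(o['tool_pos'],o['tool_rot'],o['qpos'].round(1))
w=cam('wrist','w1.png'); print(ray(w,(280,210)))
```

```text
[ 0.50259194 -0.10609679  0.34416952] [1.79988930e+02 1.59795433e-02 8.96222865e+01] [ 40.6   1.2 -32.   86.3   0.7  92.7   8.2]
(array([ 0.50198895, -0.02923337,  0.53588253]), array([-0.01040153, -0.2774318 , -0.9607358 ]))
```

View pics/w1.png

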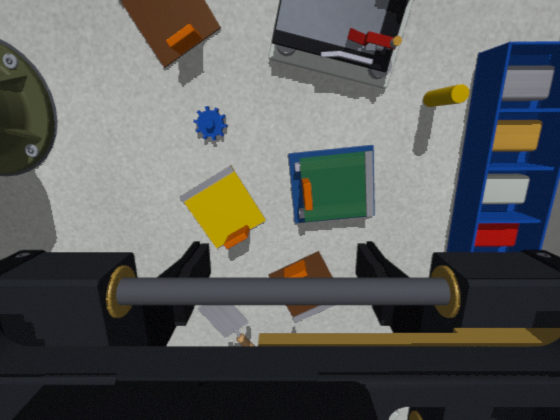

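The wrist view shows the plate at (335,185), its handle at (307,194), part of the bed at the top and the glue stick at (445,96). I'll shift towards +y to see the bed and get a second viewpoint.

Request:
play_rows:
  steps:
    - [[0.045,0,0,0,0,0,0.087],[0.045,0,0,0,0,0,0.087],[0.045,0,0,0,0,0,0.087],[0,0,0,0,0,0,0.087],[0,0,0,0,0,0,0.087]]

```text
time_s: 3.85
tool_pos: [0.5035, 0.0299, 0.3443]
tool_rot: [180.0, 0.1, 89.6]
force: [-0.3, -0.7, 0.3]
grip_width: 0.0869
grasp_force: 0.0
```

Run:
```python
from h import *
import pickle
w=cam('wrist','w2.png'); pickle.dump(w,open('w2.pkl','wb'))
cv2.imwrite('pics/w2b.png',cv2.resize(w['frame'][:280,200:560,::-1],(771,600),interpolation=cv2.INTER_CUBIC))
for k in ['handle','rack','base','clip_l','glue_stick']:
    for r in silhouettes('wrist',k)[:3]:
        ys,xs=np.nonzero(r['pixels']); print(k,round(r['p'],2),np.round(r['extent']),len(xs), cv2.minAreaRect(np.c_[xs,ys].astype(np.float32)))
print(ray(w,(280,210)), get_obs()['tool_pos'])
```

```text
handle 0.91 [295. 223. 367. 278.] 2778 ((333.43707275390625, 253.83935546875), (48.020809173583984, 69.1632308959961), 84.5596694946289)
handle 0.81 [270. 313. 330. 333.] 653 ((299.5, 321.5), (55.0, 21.0), -0.0)
handle 0.61 [129.  50. 225. 153.] 5337 ((176.7320098876953, 101.2239990234375), (81.39701080322266, 68.49492645263672), 55.304840087890625)
rack 0.6 [288. 217. 363. 277.] 1107 ((328.591064453125, 247.41058349609375), (52.316349029541016, 79.04638671875), 85.31410217285156)
base 0.94 [267.  40. 413. 173.] 2387 ((338.26708984375, 105.39808654785156), (123.69000244140625, 110.61421203613281), 13.626995086669922)
clip_l 0.69 [352.  78. 401. 100.] 490 ((378.4104919433594, 89.01596069335938), (46.32914352416992, 12.021265029907227), 11.689370155334473)
clip_l 0.6 [341. 128. 386. 146.] 425 ((363.130859375, 135.87139892578125), (42.901729583740234, 10.346200942993164), 13.495732307434082)
clip_l 0.51 [270.  38. 414. 169.] 1939 ((338.11767578125, 105.52940368652344), (123.20809173583984, 109.14102172851562), 14.03624439239502)
glue_stick 0.6 [411. 174. 453. 199.] 631 ((432.1500549316406, 184.0500030517578), (42.058284759521484, 17.076295852661133), 18.434947967529297)
(array([0.50282675, 0.10692028, 0.53596235]), array([-0.01007721, -0.27804464, -0.96056208])) [0.50366979 0.02749925 0.34386313]
```

View pics/w2b.png

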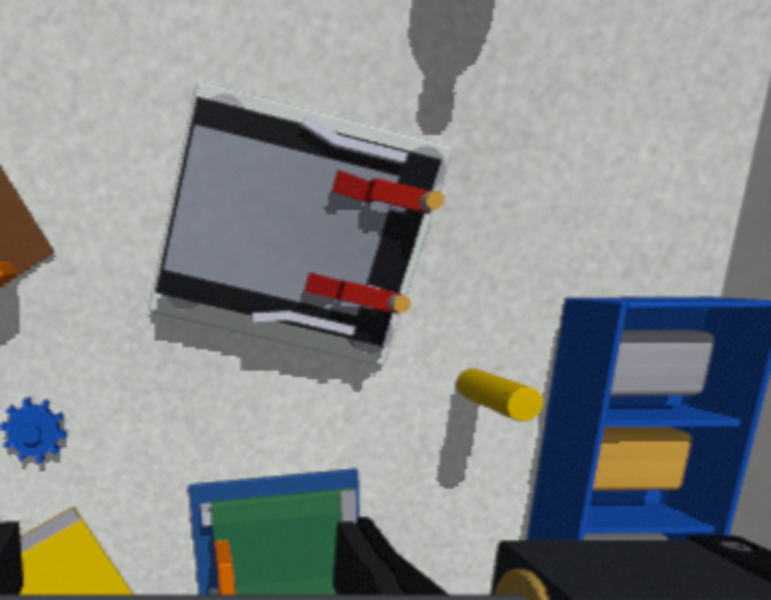

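The bed, yawed about -13°, shows clearly with its rails and both clips. In the crop its corners are (197,98), (443,158), (385,345) and (157,290). Next I'll fit the bed pose and segment the plate.

Run:
```python
from h import *
import pickle
from scipy.optimize import least_squares
w2=pickle.load(open('w2.pkl','rb'))
def rect(p,L,W,z):
    c,s=np.cos(p[2]),np.sin(p[2]); q=np.array([[-L,W],[L,W],[L,-W],[-L,-W]])/2
    return np.c_[q@np.array([[c,s],[-s,c]])+p[:2],np.full(4,z)]
uv=np.array([[197,98],[443,158],[385,345],[157,290]])/2.1425+[200,0]
r=least_squares(lambda p:(proj(w2,rect(p,.18,.136,p[3]))-uv).ravel(),[.58,.11,-.2,.045]); print('bed',r.x.round(4),np.rad2deg(r.x[2]),r.fun.round(1))
r=least_squares(lambda p:(proj(w2,rect(p,.18,.136,.045))-uv).ravel(),[.58,.11,-.2]); print('bed z45',r.x.round(4),np.rad2deg(r.x[2]),r.fun.round(1))
uv=np.array([[196,84],[448,147],[378,362],[151,308]])/2.1425+[200,0]
r=least_squares(lambda p:(proj(w2,rect(p,.20,.17,.012))-uv).ravel(),[.58,.11,-.2]); print('base',r.x.round(4),np.rad2deg(r.x[2]),r.fun.round(1))
# base from silhouettes
# glue stick top
# plate in w1
im=cv2.imread('pics/w1.png'); 
hsv=cv2.cvtColor(im,cv2.COLOR_BGR2HSV)
crop=im[130:240,270:400]; cv2.imwrite('pics/w1p.png',cv2.resize(crop,None,fx=5.4,fy=5.4,interpolation=cv2.INTER_CUBIC))
o=(cv2.inRange(hsv,(5,150,100),(15,255,255))); o[:, :285]=0;o[:,330:]=0;o[240:]=0;o[:140]=0
ys,xs=np.nonzero(o); print('orange',cv2.minAreaRect(np.c_[xs,ys].astype(np.float32)),len(xs))
g=cv2.inRange(hsv,(50,80,30),(85,255,255)); g[:,:285]=0;g[240:]=0;g[:,390:]=0
ys,xs=np.nonzero(g); print('green',cv2.minAreaRect(np.c_[xs,ys].astype(np.float32)),len(xs))
```

```text
bed [ 0.591   0.1336 -0.2271  0.0392] -13.014666749454062 [ 0.5 -0.6 -0.2 -0.  -0.4 -0.3  0.1  1. ]
bed z45 [ 0.5899  0.1331 -0.2272] -13.018165938788789 [-0.1 -1.3  0.6 -0.3  0.1  0.5 -0.7  1.4]
base [ 0.594   0.1318 -0.2299] -13.169537004773883 [-1.2 -1.9  2.  -0.4  2.   1.8 -2.7  1.5]
orange ((307.2808532714844, 193.91781616210938), (30.777326583862305, 7.79901647567749), 83.9909896850586) 226
green ((334.38629150390625, 186.377685546875), (64.68984985351562, 65.04141998291016), 84.95755004882812) 3740
```

View pics/w1p.png

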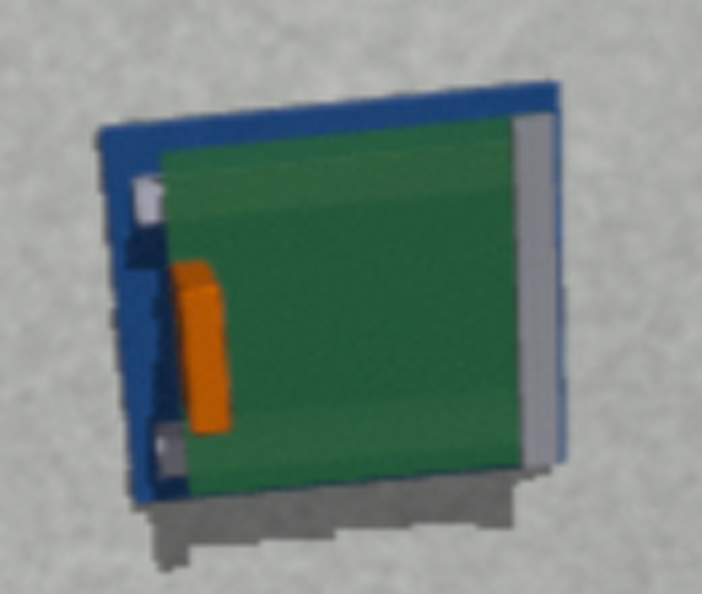

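Run:
```python
from h import *
import pickle
from scipy.optimize import least_squares
w=pickle.load(open('w2.pkl','rb')); V=np.array(w['view']).copy()
V[:3,3]=-V[:3,:3]@np.array([0.50198895,-0.02923337,0.53588253]); w=dict(w,view=V); pickle.dump(w,open('w1.pkl','wb'))
# handle frame points: glass near corners(top, z=-23.5), strip far top corners(z=-19.5), handle top (z=23.5)
P=np.array([[-6,56,-23.5],[-6,-56,-23.5],[114,56,-19.5],[114,-56,-19.5],[-6,22,23.5],[6,22,23.5],[6,-22,23.5],[-6,-22,23.5]])/1e3
uv=np.array([[160,152],[188,497],[552,113],[550,466],[183,287],[222,283],[231,430],[193,434]])/5.4+[270,130]
def f(p,z=None):
    c,s=np.cos(p[2]),np.sin(p[2]); q=P.copy(); q[:,:2]=P[:,:2]@np.array([[c,s],[-s,c]])+p[:2]; q[:,2]+=p[3] if z is None else z
    return (proj(w,q)-uv).ravel()
for z in (None,.0585):
    r=least_squares(f,[.53,-.13,0,.0585],args=(z,)); print(r.x.round(4),np.rad2deg(r.x[2]),r.fun.round(1))
t=cam('top')
for k in [0]:
    c=f
    pass
p=r.x
cc,s=np.cos(p[2]),np.sin(p[2]); q=P.copy(); q[:,:2]=P[:,:2]@np.array([[cc,s],[-s,cc]])+p[:2]; q[:,2]+=.0585
im=cv2.cvtColor(t['frame'],cv2.COLOR_RGB2BGR)
pt=proj(t,q); print(pt.round(1).tolist())
hsv=cv2.cvtColor(im,cv2.COLOR_BGR2HSV);o=(cv2.inRange(hsv,(5,150,60),(15,255,255)))
m=np.zeros_like(o);m[195:235,335:385]=1
ys,xs=np.nonzero(o*m); print(xs.min(),xs.max(),ys.min(),ys.max(),xs.mean(),ys.mean())
```

```text
[ 0.5418 -0.1399  0.0861  0.0554] 4.934600858924479 [ 0.3 -0.  -0.1 -0.8  0.1  0.7  1.  -0.4 -0.6  0.2 -0.1  0.3  0.   0.
 -0.4 -0. ]
[ 0.5414 -0.1392  0.0857  0.0585] 4.912182571561793 [ 0.2 -0.2 -0.2 -0.7  0.4  0.5  1.3 -0.2 -0.7  0.2 -0.2  0.2 -0.   0.2
 -0.5  0.1]
[[336.9, 219.5], [379.1, 216.6], [333.2, 175.2], [374.8, 172.3], [352.3, 216.2], [351.9, 211.6], [369.1, 210.4], [369.6, 215.0]]
356 369 211 218 362.1927710843373 214.24096385542168
```

Pose fit: handle at (0.5415, -0.1395), yaw 4.9°, z about 0.057. Now moving above it.

Request:
play_rows:
  steps:
    - [[0,0,0,0,0,-0.0925,0.06],[-0.034,0.0047,0.035,0,0,0,0.06],[-0.034,0.0047,0.035,0,0,0,0.06],[-0.034,0.0047,0.035,0,0,0,0.06],[-0.034,0.0047,0.035,0,0,0,0.06],[-0.034,0.0047,0.035,0,0,0,0.06],[0,0,0.02,0,0,0,0.06],[0,0,0,0,0,0,0.06],[0,0,0,0,0,0,0.06],[0,0,0,0,0,0,0.06]]

```text
time_s: 5.2
tool_pos: [0.5428, -0.1377, 0.151]
tool_rot: [179.8, 0.1, 95.0]
force: [-0.2, -0.4, 0.7]
grip_width: 0.0601
grasp_force: 0.0
```

Run:
```python
from h import *
o=get_obs(); print(o['tool_pos'],o['tool_rot'],o['force'])
w=cam('wrist','w3.png')
p=[.5415,-.1395,np.deg2rad(4.9)]
P=np.array([[-6,22,23.5],[6,22,23.5],[6,-22,23.5],[-6,-22,23.5],[114,56,-19.5]])/1e3
c,s=np.cos(p[2]),np.sin(p[2]); q=P.copy(); q[:,:2]=P[:,:2]@np.array([[c,s],[-s,c]])+p[:2]; q[:,2]+=.0585
print(proj(w,q).round(0).tolist())
im=w['frame'][:,:,::-1].copy()
for u in proj(w,q): cv2.drawMarker(im,tuple(int(v) for v in u),(255,255,0),0,8)
cv2.imwrite('pics/w3o.png',im)
```

```text
[ 0.54277607 -0.13771428  0.15097302] [1.79838607e+02 6.05554966e-02 9.49830733e+01] [-0.22851821 -0.42688694  0.65280925]
[[275.0, 190.0], [289.0, 190.0], [288.0, 236.0], [276.0, 236.0], [396.0, 148.0]]
```

View pics/w3o.png

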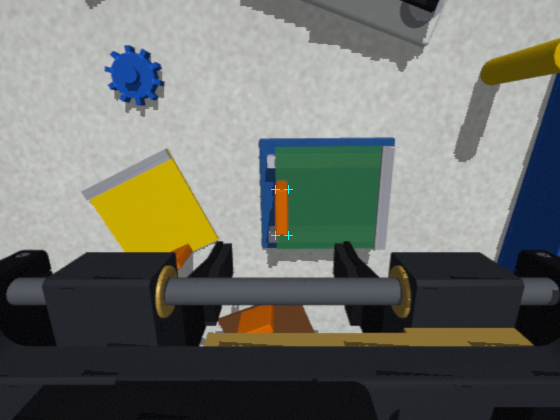

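The projected handle model lands on the real one, at pixels x 275-289 and y 190-236. Descending to grip.

Request:
play_rows:
  steps:
    - [[-0.0017,-0.0014,0.03,0,0,0,0.06],[0,0,0.03,0,0,0,0.06],[0,0,0.03,0,0,0,0.06],[0,0,0.012,0,0,0,0.06],[0,0,0.005,0,0,0,0.06],[0,0,0,0,0,0,0.06],[0,0,0,0,0,0,0.06]]

```text
time_s: 5.95
tool_pos: [0.5416, -0.1405, 0.0437]
tool_rot: [179.9, 0.1, 94.9]
force: [0.2, 0.2, -0.7]
grip_width: 0.0598
grasp_force: 0.0
```

Request:
play_rows:
  steps:
    - [[0,0,0,0,0,0,0.0],[0,0,0,0,0,0,0.0],[0,0,0,0,0,0,0.0],[0,0,0,0,0,0,0.0],[0,0,0,0,0,0,0.0],[0,0,0,0,0,0,0.0],[0,0,0,0,0,0,0.0],[0,0,0,0,0,0,0.0]]
  force: 50

```text
time_s: 6.75
tool_pos: [0.5404, -0.1402, 0.042]
tool_rot: [180.0, 0.0, 94.9]
force: [0.4, 0.2, -0.8]
grip_width: 0.0116
grasp_force: 50.0
```

Request:
play_rows:
  steps:
    - [[0,0,-0.01,0,0,0,0.0],[0,0,-0.03,0,0,0,0.0],[0,0,-0.04,0,0,0,0.0],[0,0,-0.04,0,0,0.104,0.0],[0,0,0,0,0,0.104,0.0],[0,0,0,0,0,0.104,0.0],[0.029,-0.015,-0.01,0,0,0,0.0],[0.029,-0.015,-0.01,0,0,0,0.0],[0.029,-0.015,-0.01,0,0,0,0.0],[0.029,-0.015,-0.01,0,0,0,0.0],[0.029,-0.015,0,0,0,0,0.0],[0,0,0,0,0,0,0.0]]

```text
time_s: 7.95
tool_pos: [0.4984, 0.024, 0.2031]
tool_rot: [180.0, -0.1, 77.5]
force: [-0.5, -0.2, -1.8]
grip_width: 0.0111
grasp_force: 50.0
```

Run:
```python
from h import *
import pickle
o=get_obs(); print(o['tool_pos'],o['tool_rot'],o['force'],o['wrist_torque'],o['grip_width'])
w=cam('wrist','w4.png');pickle.dump(w,open('w4.pkl','wb'))
```

```text
[0.49842225 0.02401757 0.20310836] [ 1.79994382e+02 -8.07656830e-02  7.75096067e+01] [-0.49403868 -0.24737617 -1.79057432] [ 0.01166684  0.00800611 -0.04012903] 0.011145989802588917
```

View pics/w4.png

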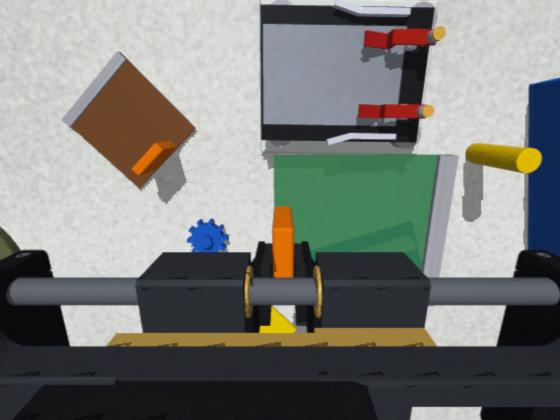

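The plate is held straight in the hand. The bed is at the top of the view with its near edge at x 262, and the clips are at (375,40) and (375,112). I'll refine the bed's midline and check the sag.

Run:
```python
from h import *
import pickle
from scipy.optimize import least_squares
w2=pickle.load(open('w2.pkl','rb'));w4=pickle.load(open('w4.pkl','rb'))
g4=cv2.cvtColor(w4['frame'],cv2.COLOR_RGB2GRAY).astype(float)
print('row70',g4[70,250:280].astype(int)); print('col300',g4[120:155,300].astype(int)); print('col300t',g4[0:25,300].astype(int))
print('row70far',g4[75,385:440].astype(int))
# knobs & feet red
u=np.array([np.cos(np.deg2rad(-13.05)),np.sin(np.deg2rad(-13.05))]);v=np.array([-u[1],u[0]])
for nm,w in (('w2',w2),('w4',w4)):
    hsv=cv2.cvtColor(w['frame'],cv2.COLOR_RGB2HSV)
    m=cv2.inRange(hsv,(0,150,80),(4,255,255))|cv2.inRange(hsv,(174,150,80),(180,255,255)); m[200:]=0; m[:,:320]=0;m[:,450:]=0
    n,l,st,ce=cv2.connectedComponentsWithStats(m)
    k=[i for i in range(1,n) if st[i,4]>40]; print(nm,[(st[i].tolist(),ce[i].round(1).tolist()) for i in k])
P=np.array([0.591,.1336])
def fr(q): return ((q[:2]-P)@u*1e3).round(1),((q[:2]-P)@v*1e3).round(1)
# plate in hand corners, at z = TCP .203+.019... glass top
z=.203+.019-.0035-.0235
T=np.array([.4984,.0240])
for px,dz in (((274,155),0),((457,155),.004),((439,155),.004)):
    q=atz(w4,px,z+dz); d=q[:2]-T; print('plate corner along,lat',(d@u*1e3).round(1),(d@v*1e3).round(1))
```

```text
row70 [222 223 222 219 218 216 215 216 213 190 137  74  60 130 149 151 151 152
 151 151 150 152 150 149 149 149 148 150 150 151]
col300 [149 147 147 144  96  47  34  32  31  32  32  31  32  32  28  30  32  30
  30  32  54 114 123 122 122 121 122 122 123 122 122 117 110 112 111]
col300t [216 216 216 217 206 100  45  41  40  42  39  43  40  41  38  38  40  40
  41  41  42  41  40  48  97]
row70far [140 139 141 140 139 137 138 137 138 135 137 135 135 135 136 132  86  40
  31  31  31  30  30  28  29  29  28  30  30  31  30  26  22  18  16  19
  18  16  21  50 139 192 194 203 209 209 210 209 212 216 218 219 219 217
 218]
w2 [([356, 80, 17, 14, 154], [363.8, 86.6]), ([373, 84, 27, 14, 237], [385.2, 90.1]), ([343, 128, 42, 17, 334], [363.0, 135.9])]
w4 [([364, 29, 68, 20, 962], [396.4, 37.6]), ([358, 104, 63, 14, 777], [388.5, 110.8])]
plate corner along,lat -7.3 56.9
plate corner along,lat 112.0 58.5
plate corner along,lat 100.3 58.4
```

Run:
```python
from h import *
import pickle
w2=pickle.load(open('w2.pkl','rb'));w4=pickle.load(open('w4.pkl','rb'))
a=np.deg2rad(-13.05);u=np.array([np.cos(a),np.sin(a)]);v=np.array([-u[1],u[0]]);P=np.array([0.591,.1336])
def fr(q): d=q[:2]-P; return (d@u*1e3).round(1),(d@v*1e3).round(1)
for z in (.041,.045,.049):
    print(z,'w4 +y edge,grey+,grey-',[fr(atz(w4,(300,r),z)) for r in (4.8,23.8,123.8,134,140.3)],'near',fr(atz(w4,(260.5,70),z)),fr(atz(w4,(262.5,70),z)),'far grey/blk',fr(atz(w4,(400.7,75),z)),fr(atz(w4,(424.5,75),z)))
    print('  w2',[fr(atz(w2,(np.array(c)/2.1425+[200,0]),z)) for c in ((250,111),(250,141),(220,283),(220,306))], 'near',fr(atz(w2,(np.array((178,190))/2.1425+[200,0]),z)))
# clips: midpoint of the two foot near edges, z ~ bed+12
for z in (.055,.06): print('clip near ends w4',fr(atz(w4,(364,40),z)),fr(atz(w4,(358,111.5),z)))
t=cam('top'); 
for r in silhouettes('top','base')[:1]:
    ys,xs=np.nonzero(r['pixels']); print(cv2.minAreaRect(np.c_[xs,ys].astype(np.float32)))
    h=cv2.convexHull(np.c_[xs,ys].astype(np.int32)); b=cv2.boxPoints(cv2.minAreaRect(h)); print([fr(atz(t,c,.012)) for c in b])
```

```text
0.041 w4 +y edge,grey+,grey- [(np.float64(-50.5), np.float64(67.8)), (np.float64(-50.0), np.float64(50.5)), (np.float64(-47.4), np.float64(-50.2)), (np.float64(-47.1), np.float64(-61.5)), (np.float64(-46.9), np.float64(-68.6))] near (np.float64(-91.9), np.float64(5.7)) (np.float64(-89.7), np.float64(5.7)) far grey/blk (np.float64(61.6), np.float64(2.2)) (np.float64(87.7), np.float64(2.5))
  w2 [(np.float64(-52.5), np.float64(66.8)), (np.float64(-47.6), np.float64(48.2)), (np.float64(-45.3), np.float64(-51.1)), (np.float64(-41.2), np.float64(-67.5))] near (np.float64(-90.4), np.float64(5.4))
0.045 w4 +y edge,grey+,grey- [(np.float64(-50.6), np.float64(66.4)), (np.float64(-50.2), np.float64(49.3)), (np.float64(-47.6), np.float64(-50.2)), (np.float64(-47.3), np.float64(-61.4)), (np.float64(-47.1), np.float64(-68.4))] near (np.float64(-91.6), np.float64(5.0)) (np.float64(-89.5), np.float64(5.1)) far grey/blk (np.float64(60.1), np.float64(1.6)) (np.float64(85.9), np.float64(1.9))
  w2 [(np.float64(-52.7), np.float64(65.8)), (np.float64(-47.9), np.float64(47.4)), (np.float64(-45.5), np.flo
[... 179 characters left out ...]
0.4), np.float64(48.2)), (np.float64(-47.8), np.float64(-50.2)), (np.float64(-47.5), np.float64(-61.3)), (np.float64(-47.4), np.float64(-68.2))] near (np.float64(-91.4), np.float64(4.4)) (np.float64(-89.2), np.float64(4.4)) far grey/blk (np.float64(58.7), np.float64(1.0)) (np.float64(84.2), np.float64(1.3))
  w2 [(np.float64(-52.9), np.float64(64.9)), (np.float64(-48.2), np.float64(46.7)), (np.float64(-45.8), np.float64(-51.0)), (np.float64(-41.9), np.float64(-67.2))] near (np.float64(-90.2), np.float64(4.6))
clip near ends w4 (np.float64(15.1), np.float64(32.5)) (np.float64(14.5), np.float64(-36.8))
clip near ends w4 (np.float64(13.9), np.float64(31.3)) (np.float64(13.3), np.float64(-37.0))
```

Request:
play_rows:
  steps:
    - [[0,0,0,0,0,0.0113,0.0],[0.0252,-0.0099,0,0,0,0,0.0],[0.0252,-0.0099,0,0,0,0,0.0],[0.0252,-0.0099,0,0,0,0,0.0],[0.0252,-0.0099,0,0,0,0,0.0],[0.0252,-0.0099,0,0,0,0,0.0],[0,0,0.025,0,0,0,0.0],[0,0,0.03,0,0,0,0.0],[0,0,0.03,0,0,0,0.0],[0,0,0.03,0,0,0,0.0],[0,0,0.01,0,0,0,0.0],[0,0,0,0,0,0,0.0]]

```text
time_s: 9.3
tool_pos: [0.4803, 0.1509, 0.0757]
tool_rot: [-179.8, 0.1, 76.3]
force: [-1.8, -0.3, -1.0]
grip_width: 0.0114
grasp_force: 50.0
```

```bash
cat > st.py <<'E'
from h import *
o=get_obs(); a=np.deg2rad(-13.05);u=np.array([np.cos(a),np.sin(a)]);v=np.array([-u[1],u[0]]);P=np.array([0.5902,.1332])
d=o['tool_pos'][:2]-P
print('t',o['time_s'],'u,v mm',d@u*1e3,d@v*1e3,'z',o['tool_pos'][2],'rot',o['tool_rot'],'Fu,Fv,Fz',o['force'][:2]@u,o['force'][:2]@v,o['force'][2],'M',o['wrist_torque'].round(2),o['grip_width'],o['grasp_force'])
E
python3 st.py; python3 -c "
from h import *
s=cam('side'); cv2.imwrite('pics/s2.png',cv2.resize(s['frame'][150:300,150:350,::-1],(800,600),interpolation=cv2.INTER_CUBIC))"
```

```text
t 9.3 u,v mm -111.03722401052214 -7.571461719481848 z 0.07567601025246073 rot [-1.79799314e+02  6.00230644e-02  7.62894236e+01] Fu,Fv,Fz -1.6757921987627546 -0.6638519435360505 -1.0469489278011843 M [ 0.02 -0.04  0.  ] 0.011441129106191172 50.00368595123291
```

View pics/s2.png

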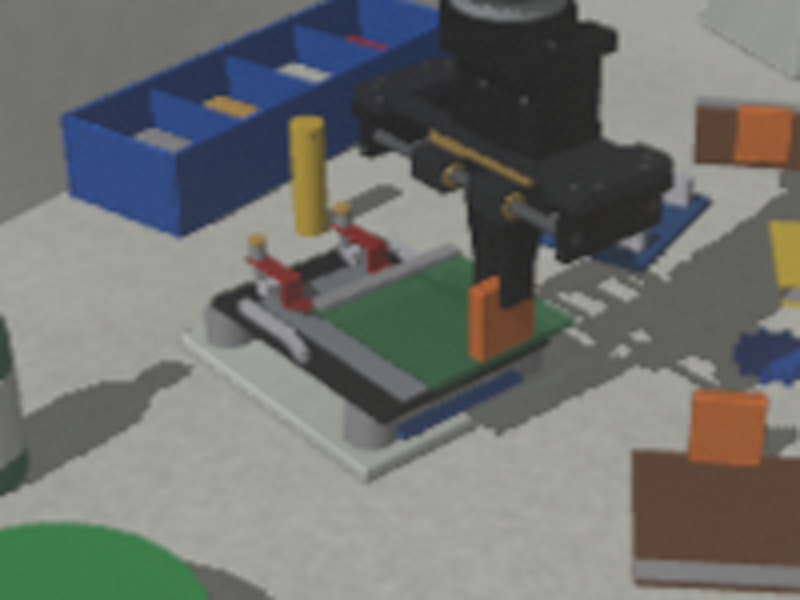

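The plate hangs level over the bed, short of the clips at (280,275) and (365,245), but laterally off by about 6.6 mm. Correcting that.

Request:
play_rows:
  steps:
    - [[0.0066,-0.0035,0,0,0,-0.006,0.0],[0,0,0,0,0,0,0.0],[0,0,0,0,0,0,0.0],[0,0,0,0,0,0,0.0]]

```text
time_s: 9.75
tool_pos: [0.4799, 0.1593, 0.0777]
tool_rot: [179.9, -0.0, 76.7]
force: [0.4, -0.2, -1.8]
grip_width: 0.0115
grasp_force: 50.0
```

```bash
python3 st.py
python3 - <<'E'
from h import *
import pickle
w=cam('wrist','w5.png');pickle.dump(w,open('w5.pkl','wb'))
cv2.imwrite('pics/w5c.png',cv2.resize(w['frame'][:300,:,::-1],(800,429)))
E
```

```text
t 9.75 u,v mm -113.35103539273223 0.48941817929358283 z 0.07766944467594573 rot [ 1.79928951e+02 -1.57963808e-03  7.67290239e+01] Fu,Fv,Fz 0.4838708777815551 -0.09735850039801396 -1.813117463011437 M [0.02 0.03 0.  ] 0.01148309637371637 50.003995299339294
```

View pics/w5.png

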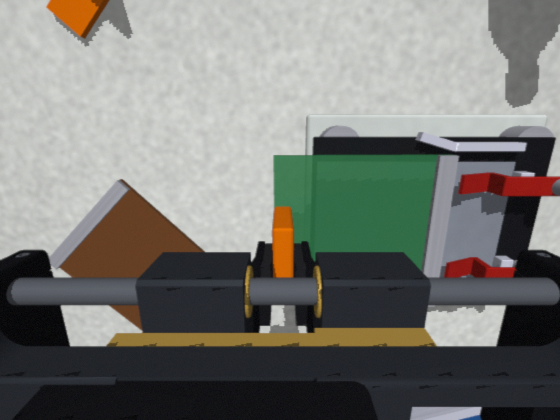

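The plate's +y edge is at row 155, the left rail's straight part at row ~148 and the bed's +y edge at row 137. I'll compute the lateral gap from those.

Run:
```python
from h import *
import pickle
w=pickle.load(open('w5.pkl','rb'))
g=cv2.cvtColor(w['frame'],cv2.COLOR_RGB2GRAY).astype(int)
for c in (490,505,518): print(c,g[130:165,c])
for c in (290,300,400,425,450): print(c,g[130:165,c])
a=np.deg2rad(-13.05);u=np.array([np.cos(a),np.sin(a)]);v=np.array([-u[1],u[0]]);P=np.array([0.5902,.1332])
fr=lambda px,z:(((atz(w,px,z)[:2]-P)@u*1e3).round(1),((atz(w,px,z)[:2]-P)@v*1e3).round(1))
print('bed+y',fr((330,137),.041),fr((550,137),.041),'rail in',fr((480,150),.049),fr((520,150.5),.049),'plate',fr((280,155),.069),fr((420,155),.069),fr((450,155),.073),'far',fr((458,155),.073),fr((441,270),.073),'clip tip',fr((460,185),.053))
```

```text
490 [199 197 198 198 198 196 156  69  28  26  24  64 160 182 186 185 187 185
 185 185 178  92  32  19  17  16  16  18  15  16  21  60 120 127 128]
505 [141 123 118 114 113 106  85  41  26  21  25  61 159 183 187 185 185 187
 186 186 178  91  30  15  14  16  12  14  15  15  18  54 120 127 127]
518 [121 121 118 116 114 114 122  57  29  25  25  54 141 181 186 186 186 187
 187 187 178  96  36  22  25  25  25  24  24  23  24  25  25  26  25]
290 [198 197 196 196 195 197 196 197 198 197 198 199 199 201 200 202 204 205
 205 206 205 205 207 209 202 125 102 103 105 104 104 103 103 102 103]
300 [196 199 201 203 205 207 206 205 202 198 197 196 197 199 200 201 204 205
 204 204 204 204 204 202 194 121 104 103 102 102 101 103 101 103 103]
400 [197 197 198 197 197 192 155  70  29  28  26  30  26  29  28  26  27  27
  26  27  24  27  28  29  44  73  80  79  81  80  82  87  92  92  93]
425 [200 200 197 189 188 186 189 187 187 187 187 181 119  51  20  16  18  14
  16  16  19  18  19  24  47  74  80  80  80  81  80  83  90  92  93]
450 [201 200 198 198 200 195 155  69  28  40 107 178 187 187 186 187 187 188
 187 172  93  33  18  21  54 116 144 149 149 149 149 149 149 150 150]
bed+y (np.float64(-78.7), np.float64(67.7)) (np.float64(85.8), np.float64(67.1)) rail in (np.float64(29.9), np.float64(58.4)) (np.float64(59.2), np.float64(58.0)) plate (np.float64(-115.9), np.float64(57.3)) (np.float64(-22.6), np.float64(57.0)) (np.float64(-4.8), np.float64(57.3)) far (np.float64(0.4), np.float64(57.3)) (np.float64(1.3), np.float64(-25.8)) clip tip (np.float64(17.1), np.float64(33.3))
```

Request:
play_rows:
  steps:
    - [[-0.0018,-0.002,0.003,0,0,0.003,0.0],[0,0,0.005,0,0,0,0.0],[0,0,0.005,0,0,0,0.0],[0,0,0.003,0,0,0,0.0],[0,0,0.002,0,0,0,0.0],[0,0,0,0,0,0,0.0],[0,0,0,0,0,0,0.0]]

```text
time_s: 10.5
tool_pos: [0.4771, 0.1579, 0.059]
tool_rot: [-180.0, -0.0, 76.6]
force: [0.7, -0.6, -1.4]
grip_width: 0.0115
grasp_force: 50.0
```

Request:
play_rows:
  steps:
    - [[0,0,0.001,0,0,0,0.0],[0,0,0.001,0,0,0,0.0],[0,0,0.001,0,0,0,0.0],[0,0,0,0,0,0,0.0]]

```text
time_s: 10.9
tool_pos: [0.477, 0.1578, 0.0559]
tool_rot: [-180.0, 0.0, 76.5]
force: [-1.0, 0.0, -1.8]
grip_width: 0.011
grasp_force: 50.0
```

```bash
python3 st.py; python3 st.py
```

```text
t 10.9 u,v mm -115.86253683476588 -1.5736204315931164 z 0.05586334485389173 rot [-1.79986895e+02  1.11555606e-02  7.65494394e+01] Fu,Fv,Fz -0.9664630959863123 -0.18251096779492518 -1.83880916964998 M [-0.01  0.04  0.  ] 0.010974432849454707 50.00410437583923
t 10.9 u,v mm -115.86253683476588 -1.5736204315931164 z 0.05586334485389173 rot [-1.79986895e+02  1.11555606e-02  7.65494394e+01] Fu,Fv,Fz -0.9664630959863123 -0.18251096779492518 -1.83880916964998 M [-0.01  0.04  0.  ] 0.010974432849454707 50.00410437583923
```

Request:
play_rows:
  steps:
    - [[0,0,0.001,0,0,0,0.0],[0,0,0,0,0,0,0.0],[0,0,0.001,0,0,0,0.0],[0,0,0,0,0,0,0.0]]

```text
time_s: 11.3
tool_pos: [0.4772, 0.158, 0.0541]
tool_rot: [180.0, -0.0, 76.6]
force: [-0.3, 0.5, -1.5]
grip_width: 0.0117
grasp_force: 50.0
```

Request:
play_rows:
  steps:
    - [[0,0,0.001,0,0,0,0.0],[0,0,0,0,0,0,0.0]]

```text
time_s: 11.5
tool_pos: [0.4773, 0.158, 0.0535]
tool_rot: [180.0, 0.0, 76.6]
force: [-2.7, -0.5, 3.9]
grip_width: 0.0117
grasp_force: 50.0
```

Request:
play_rows:
  steps:
    - [[0,0,0.001,0,0,0,0.0],[0,0,0,0,0,0,0.0]]

```text
time_s: 11.7
tool_pos: [0.4772, 0.158, 0.0526]
tool_rot: [180.0, 0.0, 76.6]
force: [-3.3, -1.5, 6.2]
grip_width: 0.0113
grasp_force: 50.0
```

Contact found: bed top at about TCP z 0.0535. I'll ease up 0.7 mm and slide.

Request:
play_rows:
  steps:
    - [[0,0,-0.0008,0,0,0,0.0],[0,0.003,0,0,0,0,0.0],[0,0.003,0,0,0,0,0.0],[0,0.003,0,0,0,0,0.0],[0,0.003,0,0,0,0,0.0],[0,0,0,0,0,0,0.0]]

```text
time_s: 12.3
tool_pos: [0.4893, 0.1556, 0.0531]
tool_rot: [180.0, -0.0, 76.6]
force: [-3.1, 0.6, 5.9]
grip_width: 0.0112
grasp_force: 50.0
```

```bash
python3 st.py
```

```text
t 12.3 u,v mm -103.38126087775902 -0.9539604507586568 z 0.05310106414271955 rot [ 1.79994848e+02 -4.65794379e-02  7.65503392e+01] Fu,Fv,Fz -3.169594900716684 -0.14285310960715908 5.906774525339961 M [ 0.07  0.53 -0.03] 0.011209639811107418 49.99382793903351
```

Request:
play_rows:
  steps:
    - [[0,0,-0.0008,0,0,0,0.0],[0,0.002,0,0,0,0,0.0],[0,0.002,0,0,0,0,0.0],[0,0.002,0,0,0,0,0.0],[0,0,0,0,0,0,0.0]]

```text
time_s: 12.8
tool_pos: [0.495, 0.1536, 0.0536]
tool_rot: [180.0, -0.0, 76.5]
force: [-2.3, -0.4, 3.1]
grip_width: 0.0116
grasp_force: 50.0
```

Request:
play_rows:
  steps:
    - [[0,0.002,0,0,0,0,0.0],[0,0.002,0,0,0,0,0.0],[0,0.002,0,0,0,0,0.0],[0,0,0,0,0,0,0.0]]

```text
time_s: 13.2
tool_pos: [0.5009, 0.1521, 0.0536]
tool_rot: [180.0, -0.0, 76.5]
force: [-1.8, 0.3, 2.7]
grip_width: 0.0114
grasp_force: 50.0
```

Request:
play_rows:
  steps:
    - [[0,0.002,0,0,0,0,0.0],[0,0.002,0,0,0,0,0.0],[0,0.002,0,0,0,0,0.0],[0,0,0,0,0,0,0.0]]

```text
time_s: 13.6
tool_pos: [0.505, 0.1512, 0.0532]
tool_rot: [-179.8, 0.0, 76.6]
force: [-5.5, 2.1, 5.0]
grip_width: 0.0116
grasp_force: 50.0
```

```bash
python3 st.py
```

```text
t 13.6 u,v mm -87.08417748015572 -1.7259101652530418 z 0.05324607681599868 rot [-1.79845155e+02  4.55745409e-02  7.65654992e+01] Fu,Fv,Fz -5.802306023119987 0.7863012138653617 4.983513681709271 M [0.18 1.09 0.  ] 0.011640441777224276 49.99924600124359
```

Request:
play_rows:
  steps:
    - [[0,0.002,0,0,0,0,0.0],[0,0.002,0,0,0,0,0.0],[0,0,0,0,0,0,0.0]]

```text
time_s: 13.9
tool_pos: [0.5087, 0.1504, 0.0532]
tool_rot: [-179.8, 0.0, 76.6]
force: [-4.8, 1.5, 4.3]
grip_width: 0.0115
grasp_force: 50.0
```

Request:
play_rows:
  steps:
    - [[0,0.002,0,0,0,0,0.0],[0,0.002,0,0,0,0,0.0],[0,0,0,0,0,0,0.0]]

```text
time_s: 14.2
tool_pos: [0.5124, 0.1496, 0.0532]
tool_rot: [-179.8, 0.0, 76.6]
force: [-6.7, 1.3, 5.2]
grip_width: 0.0112
grasp_force: 50.0
```

Request:
play_rows:
  steps:
    - [[0,0.002,0,0,0,0,0.0],[0,0.002,0,0,0,0,0.0],[0,0,0,0,0,0,0.0]]

```text
time_s: 14.5
tool_pos: [0.5161, 0.1488, 0.0532]
tool_rot: [-179.8, 0.0, 76.6]
force: [-6.2, 1.2, 5.5]
grip_width: 0.0113
grasp_force: 50.0
```

```bash
python3 st.py
```

```text
t 14.5 u,v mm -75.69801169768097 -1.578840104063141 z 0.0531787985627976 rot [-1.79792477e+02  4.61732432e-02  7.65884029e+01] Fu,Fv,Fz -6.308354000175315 -0.23068370489669918 5.533377746557252 M [ 0.33  1.33 -0.02] 0.011298553760337027 50.00215709209442
```

Request:
play_rows:
  steps:
    - [[0,0.002,0,0,0,0,0.0],[0,0.002,0,0,0,0,0.0],[0,0.002,0,0,0,0,0.0],[0,0,0,0,0,0,0.0]]

```text
time_s: 14.9
tool_pos: [0.5225, 0.1473, 0.0533]
tool_rot: [-179.9, 0.0, 76.6]
force: [-5.4, 0.8, 5.5]
grip_width: 0.0116
grasp_force: 50.0
```

Request:
play_rows:
  steps:
    - [[0,0.002,0,0,0,0,0.0],[0,0.002,0,0,0,0,0.0],[0,0.002,0,0,0,0,0.0],[0,0,0,0,0,0,0.0]]

```text
time_s: 15.3
tool_pos: [0.5285, 0.1458, 0.0533]
tool_rot: [-179.9, 0.0, 76.6]
force: [-4.5, 0.9, 4.3]
grip_width: 0.0119
grasp_force: 50.0
```

Request:
play_rows:
  steps:
    - [[0,0.002,0,0,0,0,0.0],[0,0.002,0,0,0,0,0.0],[0,0,0,0,0,0,0.0]]

```text
time_s: 15.6
tool_pos: [0.5324, 0.1449, 0.0533]
tool_rot: [-179.9, 0.0, 76.6]
force: [-4.9, -0.0, 3.5]
grip_width: 0.0114
grasp_force: 50.0
```

```bash
python3 st.py
```

```text
t 15.6 u,v mm -58.9173121636164 -1.6657367962539236 z 0.05334773155024896 rot [-1.79872824e+02  2.30024649e-02  7.65786754e+01] Fu,Fv,Fz -4.8101521163133 -1.1445498852149667 3.4518050480897955 M [ 0.33  1.02 -0.03] 0.011359074014377744 49.99642074108124
```

Close to the snap point, so 1 mm steps.

Request:
play_rows:
  steps:
    - [[0,0.001,0,0,0,0,0.0],[0,0.001,0,0,0,0,0.0],[0,0.001,0,0,0,0,0.0],[0,0,0,0,0,0,0.0]]

```text
time_s: 16.0
tool_pos: [0.5351, 0.1442, 0.0533]
tool_rot: [-179.9, 0.0, 76.6]
force: [-5.6, 1.1, 4.7]
grip_width: 0.0112
grasp_force: 50.0
```

Request:
play_rows:
  steps:
    - [[0,0.001,0,0,0,0,0.0],[0,0.001,0,0,0,0,0.0],[0,0,0,0,0,0,0.0]]

```text
time_s: 16.3
tool_pos: [0.5374, 0.1437, 0.0534]
tool_rot: [-179.9, 0.0, 76.6]
force: [-4.8, 2.5, 3.4]
grip_width: 0.0113
grasp_force: 50.0
```

Request:
play_rows:
  steps:
    - [[0,0.001,0,0,0,0,0.0],[0,0,0,0,0,0,0.0]]

```text
time_s: 16.5
tool_pos: [0.5384, 0.1434, 0.0534]
tool_rot: [-179.9, 0.0, 76.6]
force: [-5.8, 1.3, 4.1]
grip_width: 0.0115
grasp_force: 50.0
```

```bash
python3 st.py; python3 -c "
from h import *
s=cam('side'); cv2.imwrite('pics/s3.png',cv2.resize(s['frame'][180:270,190:310,::-1],(800,600),interpolation=cv2.INTER_CUBIC))
w=cam('wrist','w6.png')"
```

```text
t 16.5 u,v mm -52.78423840121106 -1.7546436964482917 z 0.05335181083398402 rot [-1.79891670e+02  2.07096059e-02  7.65737730e+01] Fu,Fv,Fz -5.926919983769098 -0.001405302649569058 4.10296489014057 M [0.25 1.02 0.01] 0.01146917626247932 49.99524414539337
```

View pics/w6.png

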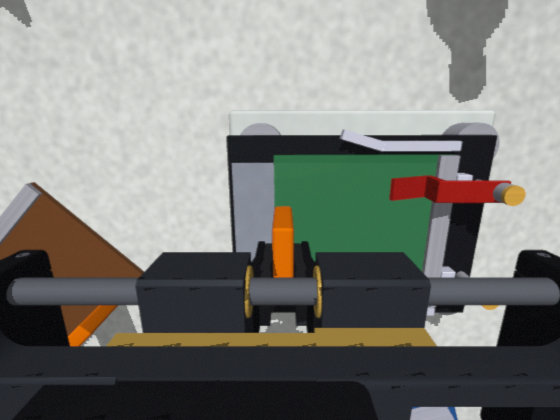

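The strip's far edge at col ~460 is at or nearly at the stops (465,180). The clip foot ends at col ~427, just short of the strip. I'll keep nudging until the stops are felt.

Request:
play_rows:
  steps:
    - [[0,0.001,0,0,0,0,0.0],[0,0,0,0,0,0,0.0],[0,0,0,0,0,0,0.0]]

```text
time_s: 16.9
tool_pos: [0.5386, 0.1434, 0.0532]
tool_rot: [-179.8, 0.0, 76.6]
force: [-6.8, 1.3, 4.8]
grip_width: 0.0118
grasp_force: 50.0
```

Request:
play_rows:
  steps:
    - [[0,0.001,0,0,0,0,0.0],[0,0,0,0,0,0,0.0],[0,0,0,0,0,0,0.0]]

```text
time_s: 17.2
tool_pos: [0.5386, 0.1434, 0.053]
tool_rot: [-179.7, 0.1, 76.6]
force: [-8.5, 1.7, 5.8]
grip_width: 0.0114
grasp_force: 50.0
```

```bash
python3 st.py
```

```text
t 17.2 u,v mm -52.60944798446179 -1.7325291366419842 z 0.05301614679662075 rot [-1.79716044e+02  7.17800640e-02  7.66050190e+01] Fu,Fv,Fz -8.630355209429132 -0.2406854551171751 5.8235490878079155 M [0.42 1.78 0.01] 0.011368757725120355 50.011083483695984
```

View pics/s3.png

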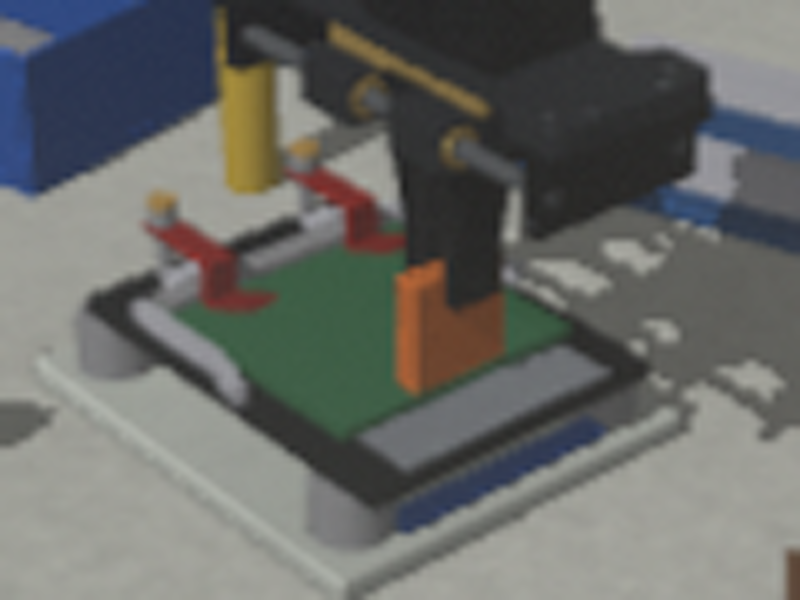

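The plate is against the stops, and the side view shows both clip feet on the glass at (240,300) and (375,240), behind the strip. I'll relieve the push, then release.

Request:
play_rows:
  steps:
    - [[0,-0.001,0,0,0,0,0.0],[0,-0.0008,-0.0003,0,0,0,0.0],[0,0,0,0,0,0,0.0],[0,0,0,0,0,0,0.0]]

```text
time_s: 17.6
tool_pos: [0.5387, 0.1434, 0.0536]
tool_rot: [-179.9, 0.0, 76.6]
force: [-5.0, 2.5, 3.5]
grip_width: 0.0117
grasp_force: 50.0
```

Request:
play_rows:
  steps:
    - [[0,0,0,0,0,0,0.012],[0,0,0,0,0,0,0.014],[0,0,0,0,0,0,0.02],[0,0,0,0,0,0,0.04],[0,0,0,0,0,0,0.04],[0,0,0,0,0,0,0.04],[0,0,0,0,0,0,0.04]]
  force: 10

```text
time_s: 18.3
tool_pos: [0.5398, 0.1427, 0.0539]
tool_rot: [180.0, 0.0, 76.5]
force: [0.0, 0.6, -0.8]
grip_width: 0.0384
grasp_force: 0.0
```

Request:
play_rows:
  steps:
    - [[0,0,-0.01,0,0,0,0.04],[0,0,-0.02,0,0,0,0.04],[0,0,-0.03,0,0,0,0.04],[0,0,-0.03,0,0,0,0.04],[0,-0.02,-0.03,0,0,0,0.04],[-0.03,-0.03,-0.03,0,0,0,0.04],[-0.03,-0.03,-0.03,0,0,0,0.04],[-0.03,-0.03,0,0,0,0,0.04],[-0.03,0,0,0,0,0,0.04],[0,0,0,0,0,0,0.04],[0,0,0,0,0,0,0.04]]

```text
time_s: 19.4
tool_pos: [0.4076, 0.0536, 0.2324]
tool_rot: [179.9, 0.0, 76.5]
force: [-0.5, 0.5, 0.6]
grip_width: 0.0402
grasp_force: 0.0
```

```bash
python3 st.py; python3 -c "
from h import *
s=cam('side'); w=cam('wrist')
a=cv2.resize(s['frame'][180:270,190:310,::-1],(560,420),interpolation=cv2.INTER_CUBIC)
im=np.hstack([a,w['frame'][:,:,::-1]]);cv2.imwrite('pics/fin.png',cv2.resize(im,(800,300),interpolation=cv2.INTER_AREA))"
```

```text
t 19.4 u,v mm -159.92140781140884 -118.80871187541457 z 0.2324370687727185 rot [1.79893287e+02 1.17541473e-03 7.64908984e+01] Fu,Fv,Fz -0.6157725106943656 0.3280007805055798 0.5986417274922763 M [ 0.01 -0.12 -0.03] 0.04015686683667279 0.0
```

View pics/fin.png

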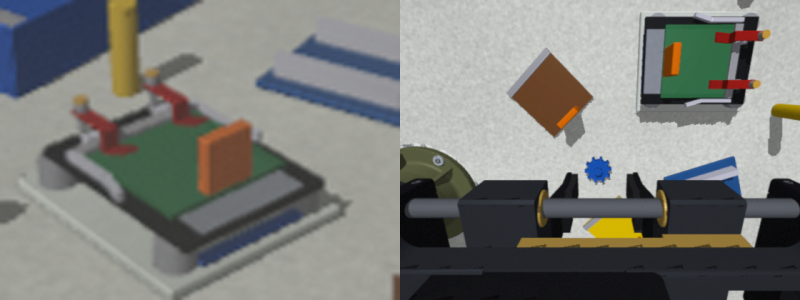

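The plate lies flat and straight, both clip feet rest on the glass behind the strip, and the gripper is clear. Handing in.

```bash
python3 -c "
from cell import sign_off; print(sign_off())"
```

```text
the job is handed in; nothing more can be done
None
```

I slid the plate under the clips to the stops, released it and handed in at about 19 s; in the final pictures it lies flat and straight with both clips snapped onto the glass, though `sign_off` returned no verdict.

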